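# Sort stray corks and bottle stoppers, two of them behind sliding glass

### The arm

A 6-joint arm with a two-finger parallel gripper is mounted at the origin on a cart in front of the work surface, level with it; the furniture and walls round the work are solid. World frame = base frame: x ahead of the robot, y to its left, z up, the work surface at z = 0. Lengths are in m, angles in rad, forces in N, time in s.
With the tool pointing down it reaches from about 0.25 to 0.775 m from the base axis. Payload 4 kg.
Tool frame: the origin (TCP) lies midway between the tips of the shut fingers; the grasp point (between the pads) lies 19 mm behind it (robot.tcp_to_grasp is the distance from the TCP to the grasp point, in m); z points along the fingers, y is the line along which they close (so a half turn about z gives the same grasp; the last joint's range is limited). The gripper opens to 94 mm and grips with 3 to 60 N. Pads are 16 mm wide; open, the fingers measure 119 mm over their backs; the gripper's body (75 mm by 177 mm) begins 78 mm behind the grasp point.
Start: joints at [1.095, 0.087, 1.371, -0, 1.684, -0.103], TCP at [0.2, 0.512, 0.206] pointing down, gripper open.
Joint ranges: [-3.1, 3.1], [-0.76, 2.03], [0.27, 2.55], [-1.08, 4.22], [0.17, 2.65], [-2.57, 2.57]. Speed limits (rad/s): [2.79, 2.79, 3.14, 3.14, 3.14, 3.14].

### API

Orientations are given as [roll, pitch, yaw] about the fixed x, y, z axes, in that order (R = Rz(yaw) Ry(pitch) Rx(roll)).
In Python, from bench import robot, viewer gives the robot as it stands. The module is installed in compiled form; this text tells all that it offers.
- The arm moves only by the shell command python3 -m handwheel 'ROWS' [OPENING]. ROWS is JSON, a list of rows, each a list of 6 numbers: the shift along the tool's x, y, z in units of 0.2 m (1.0 is 0.2 m), then the turn, a rotation vector about the tool's x, y, z in units of 30 degrees (1.0 is 30 degrees). In form: [[x, y, z, wx, wy, wz], ...]. A call has 1 to 10 rows; each row is the pose to reach, as a shift and turn from the pose commanded when the call began, along the tool's axes at that moment; what a row does not reach only later rows make up. A row lasts 1/12 s, in which the tool goes at most 41.7 mm and 7.16 degrees, less where a joint would pass 70% of its speed; a pose out of reach is approached as far as the arm can. A call with a number of a shift or a turn outside -1 to 1 is refused whole. A call with a gripper value outside its range is refused whole. OPENING is the gripper's target within -1 to 1 (shut at 1, half-way at 0, fully open at -1), set as the call begins (- or left out, the last holds). The fingers move at their own pace and stop on an object; the grip force is fixed at half the most. Time passes only in rows, so rows that repeat a pose let the fingers close. It gives the time, the measured TCP pose, the force, the opening and the grip force at its end, in the units of the state.
- robot.get_obs(): the state, without advancing time (a new reading comes with each control period).
- viewer.snapshot(name): name is "scene" or "top" or "wrist"; returns the picture (400x640x3 uint8, red, green, blue); there is no depth.
- viewer.calibration(name): a dict with "fx", "fy", "cx", "cy" (pixels), "R" (3x3) and "t" (3): a world point X has camera coordinates R X + t. Camera axes: x right, y down, z forward; pixel columns grow to the right and rows downward; lengths in m; the calibration is good to about 2 mm. The wrist camera is an equidistant fisheye: a pixel r from the principal point sees the ray r / f radians off the axis. A picture is of the moment at which its call begins: read the wrist's pose just before it. calibration takes no time and is no camera call; for the wrist camera it gives the pose at the moment of the call.
- robot.close_job(): hands the job in; it is judged then, once.
The state is a dict: "time": time; "joint_positions": joint angles; "qvel": joint speeds; "joint_torque": joint torques, N m; "tool_pos": TCP position; "ee_rot": TCP orientation; "wrist_force": force on the tool from outside, world axes, zero at the start; "wrist_torque": the same for the moment, N m; "width": finger opening in m; "finger_force": force on a finger pad.
Only numpy, scipy, OpenCV 4.12 (cv2) and the standard library are available. Lean on these libraries where they do the work, as an engineer would, in place of code of your own. Each camera call takes 0.05 s, during which the arm holds its last target. There are 200 camera calls.

### The job

Sort the strays into the two small open wooden boxes: used corks into the box that already holds a cork, the bottle stopper into the box that already holds a stopper. One cork lies on the table; the other cork and the stopper stand in the little glazed case, so slide the glass door in front of them aside and take them out. What lies in the boxes stays there, and leave the hand bell, the corkscrew and the foil cutter where they are.

Things in the scene. Friction and masses are not known exactly. Their poses are not given: they have to be found in the camera images.
- case: fixed wooden case, 534 wide (y) x 120 deep x 260 mm; origin: centre of underside, +x into the case, +y left. Two compartments (251 mm wide, 8 mm wall between), wholly roofed: underside 245 mm up, front edge at x -60 mm; so reach in obliquely from the front. A glass door before each (left door plane x -41 mm, right -53). Tracks 21 mm high at x -60 to -33. Floor boards' top 19 mm up; back wall x +52.
- left_door (a joint): glazed sliding door, 261 x 220 mm with a dark wooden frame. Joint value in m: 0 = shut, grows to 0.225 as the door slides sideways to the right, behind the right door (light: about 1.5 N friction).
- right_door (a joint): glazed sliding door, 261 x 220 mm with a dark wooden frame. Joint value in m: 0 = shut, grows to 0.225 as the door slides sideways to the left, in front of the left door (light: about 1.5 N friction).
- left_door_handle (a point): middle of the door's upright brass bar pull, 10 mm thick, straight for 33 mm above and below this point; 45 mm (left door) or 33 mm (right door) out from the glass, 14 mm inside the door's outer edge. Can be pinched from left and right. Axes as the case's.
- right_door_handle (a point): middle of the door's upright brass bar pull, 10 mm thick, straight for 33 mm above and below this point; 45 mm (left door) or 33 mm (right door) out from the glass, 14 mm inside the door's outer edge. Can be pinched from left and right. Axes as the case's.
- board_mixed: fixed light wooden floor board, 80 x 170 x 4 mm, on which the stray cork and stopper stand; origin: centre of its underside, axes as the case's. It lies 142 mm to the left or to the right of the case's middle, in that side's compartment. With that side's door slid fully the opening is 225 mm wide and centred on this board.
- board_bell: the same board in the other compartment, on which the hand bell stands.
- stopper: bottle stopper standing on its brass-coloured turned knob (30 mm wide, up to 28 mm high), with its cork pointing up (21 mm wide, 28 to 53 mm high); origin at the centre of its underside, z up. 45 g. To go into stopper_box.
- standing_cork: used wine cork standing on end, cylinder 24 mm in diameter, 44 mm high; origin at the centre of its lower end, z along it. 12 g. To go into cork_box.
- lying_cork: used wine cork lying on the table, 44 mm long (along its x), 24 mm in diameter; origin below its middle on its underside. 12 g. To go into cork_box.
- cork_box: fixed open light wooden box, 120 (x) x 130 (y) x 40 mm high, walls and bottom 6 mm; origin at the centre of its underside. The one of the two like boxes that holds a cork.
- stopper_box: fixed open box just like cork_box; the one that holds a stopper.
- cork_sample: used wine cork, 44 x 24 mm, lying in cork_box in the half nearer the robot; origin below its middle on its underside. Stays in the box.
- stopper_sample: bottle stopper with a dark wooden knob, 35 mm wide, 53 mm high, standing in stopper_box in the half nearer the robot; origin at the centre of its underside. Stays in the box.
- bell: bystander: hand bell, 58 mm wide, 94 mm high, standing in the other compartment; origin at the centre of its underside.
- corkscrew: bystander: folded waiter's corkscrew, 115 x 33 x 13 mm, lying flat; origin at the centre of its underside.
- cutter: bystander: black foil cutter, 47 x 46 x 20 mm; origin at the centre of its underside.
Mind the look-alikes: they are no part of the job. What is shaped like the stopper_sample but blue is not meant.

How it is judged:
On the way:
1. one of the glass doors is slid aside by more than 8 cm (value of joint any of left_door, right_door above 0.08 m), for 0.1 s.
At the end, for the whole second after the job is handed in: All three corks (the two strays and the one already there) rest inside cork_box and both stoppers rest inside stopper_box: each thing's origin within 55 mm (x) and 60 mm (y) of the box's centre in the box's frame and 0 to 55 mm above its underside (x of standing_cork in the frame of cork_box between -0.055 and 0.055 m and y of standing_cork in the frame of cork_box between -0.06 and 0.06 m and z of standing_cork in the frame of cork_box between 0 and 0.055 m and x of lying_cork in the frame of cork_box between -0.055 and 0.055 m and y of lying_cork in the frame of cork_box between -0.06 and 0.06 m and z of lying_cork in the frame of cork_box between 0 and 0.055 m and x of cork_sample in the frame of cork_box between -0.055 and 0.055 m and y of cork_sample in the frame of cork_box between -0.06 and 0.06 m and z of cork_sample in the frame of cork_box between 0 and 0.055 m and x of stopper in the frame of stopper_box between -0.055 and 0.055 m and y of stopper in the frame of stopper_box between -0.06 and 0.06 m and z of stopper in the frame of stopper_box between 0 and 0.055 m and x of stopper_sample in the frame of stopper_box between -0.055 and 0.055 m and y of stopper_sample in the frame of stopper_box between -0.06 and 0.06 m and z of stopper_sample in the frame of stopper_box between 0 and 0.055 m); the robot touches nothing.
It fails at once if the hand bell is moved by more than 30 mm (distance of bell from where it was at the start of the episode above 0.03 m).
It fails at once if the corkscrew is moved by more than 30 mm (distance of corkscrew from where it was at the start of the episode above 0.03 m).
It fails at once if the foil cutter is moved by more than 30 mm (distance of cutter from where it was at the start of the episode above 0.03 m).
It also fails if it takes over 72 s, if anything falls off the work surface, if the arm or the gripper's body presses on something with over 40 N, if the wrist force passes 120 N, or if a joint passes its speed limit or range.

## Working session

There is one attempt and no reset: what is moved stays moved. The work goes in short steps, Python scripts to look and compute and a shell command to move; the robot and the scene stay as the last step left them, time stands still between calls to the robot, and variables do not carry over. Pictures are saved under pics/ and viewed, at most 10 in all, crops included, and the job is handed in when it is done.

```bash
mkdir -p pics; cat > h.py <<'E'
import numpy as np, cv2
from bench import robot, viewer
def snap(n,f):
    im=viewer.snapshot(n); cv2.imwrite('pics/'+f,im[:,:,::-1]); return im
def ray(n,u,v,c=None):
    c=c or viewer.calibration(n); R=np.array(c['R']);t=np.array(c['t'])
    d=np.array([(u-c['cx'])/c['fx'],(v-c['cy'])/c['fy'],1.])
    return -R.T@t, R.T@d
def at_z(n,u,v,z):
    o,d=ray(n,u,v); return o+d*(z-o[2])/d[2]
def proj(n,X):
    c=viewer.calibration(n); p=np.array(c['R'])@np.array(X)+np.array(c['t'])
    return c['fx']*p[0]/p[2]+c['cx'], c['fy']*p[1]/p[2]+c['cy']
E
python3 - <<'E'
from h import *
a=snap('scene','s.png');b=snap('top','t.png')
for n in ('scene','top'):
    o,d=ray(n,320,200); print(n,o,d)
print(robot.get_obs())
E
```

```text
scene [-0.3301992  -0.4226971   0.80793248] [ 0.76699455  0.17402252 -0.61762063]
top [-0.0709163  -0.03190397  0.91999002] [ 0.58527391 -0.17652257 -0.79160204]
{'time': 0.1, 'joint_positions': array([ 1.09489393e+00,  8.79113659e-02,  1.37204190e+00, -1.32891596e-05,
        1.68359817e+00, -1.03098803e-01]), 'qvel': array([ 0.00029709, -0.00022861, -0.00338881, -0.00192174, -0.00209456,
       -0.00014215]), 'joint_torque': array([ 2.63922710e-03, -3.41249228e+01, -3.03304410e+01,  7.19660986e-02,
        3.03950545e-02, -9.79895026e-05]), 'tool_pos': array([0.20011621, 0.51179599, 0.20443573]), 'ee_rot': array([-3.13964291e+00, -1.88453107e-04,  2.76878740e+00]), 'wrist_force': array([ 0.87876422,  0.14879337, -0.94565583]), 'wrist_torque': array([-0.01344357,  0.02830928,  0.0242737 ]), 'finger_force': 0.0, 'width': 0.0939959740453311}
```

View pics/s.png

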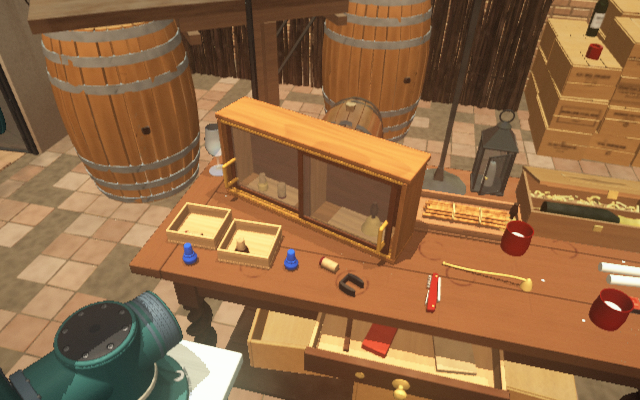

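View pics/t.png

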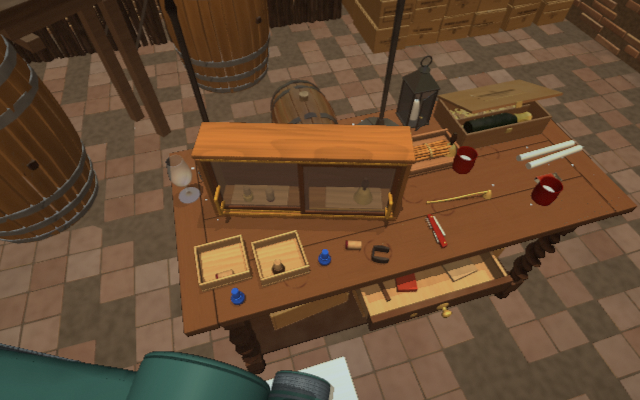

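Candidates: stray cork and stopper in the left compartment, scene (282,192) and (262,185), with the bell in the right one at (375,215). The lying cork is at scene (329,265). The left box (198,227) holds the cork and the right box (250,245) the dark stopper. The blue stoppers at (190,253) and (291,260) are decoys. I'll confirm this in enlarged crops.

```bash
python3 - <<'E'
from h import *
b=cv2.imread('pics/t.png')[115:300,180:430]; cv2.imwrite('pics/tc.png',cv2.resize(b,None,fx=3.2,fy=3.2,interpolation=cv2.INTER_CUBIC))
b=cv2.imread('pics/s.png')[95:300,160:433]; cv2.imwrite('pics/sc.png',cv2.resize(b,None,fx=2.9,fy=2.9,interpolation=cv2.INTER_CUBIC))
E
```

```text
(no output)
```

View pics/tc.png

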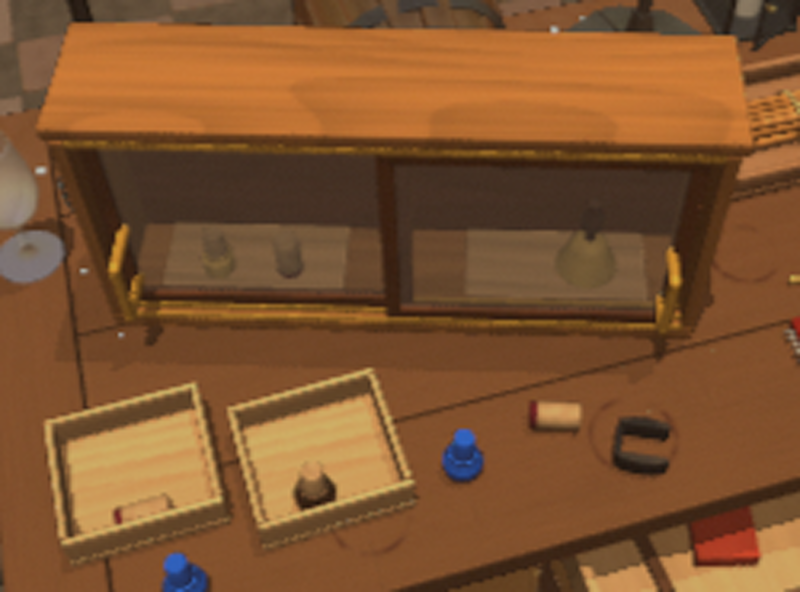

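View pics/sc.png

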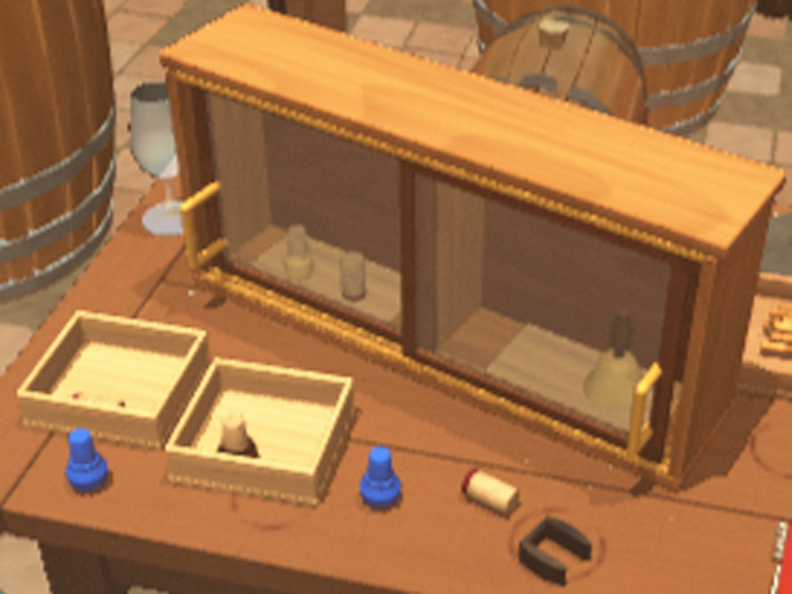

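```bash
cat >> h.py <<'E'
tc=lambda u,v:(180+u/3.2,115+v/3.2)
sc=lambda u,v:(160+u/2.9,95+v/2.9)
def tri(p,q):
    o1,d1=ray('top',*p);o2,d2=ray('scene',*q)
    A=np.stack([d1,-d2],1);s=np.linalg.lstsq(A,o2-o1,rcond=None)[0]
    a,b=o1+d1*s[0],o2+d2*s[1];return (a+b)/2,np.linalg.norm(a-b)
E
python3 - <<'E'
from h import *
np.set_printoptions(precision=4,suppress=True)
print('roof');
for t,s in [((38,135),(162,58)),((752,150),(722,249)),((738,37),(785,180)),((72,24),(250,5))]: print(tri(tc(*t),sc(*s)), at_z('top',*tc(*t),.26)[:2])
print('corkbox rim');
for t,s in [((45,420),(75,315)),((197,385),(207,335)),((228,512),(157,420)),((65,543),(20,393))]: print(at_z('top',*tc(*t),.04)[:2],at_z('scene',*sc(*s),.04)[:2])
print('stopbox rim');
for t,s in [((228,408),(212,362)),((375,371),(353,378)),((414,490),(318,475)),((262,533),(168,450))]: print(at_z('top',*tc(*t),.04)[:2],at_z('scene',*sc(*s),.04)[:2])
print('stopper',at_z('top',*tc(217,264),.033),at_z('scene',*sc(297,266),.033))
print('cork',at_z('top',*tc(288,256),.041),at_z('scene',*sc(352,276),.041))
print('lying',at_z('top',*tc(556,416),.012),at_z('scene',*sc(491,492),.012), at_z('top',*tc(532,414),.012),at_z('top',*tc(580,418),.012))
print('handle',tri(tc(122,232),sc(187,208)),tri(tc(124,310),sc(193,268)),tri(tc(119,258),sc(189,235)))
print('cutter',at_z('top',*tc(640,446),.01),'bluestop',at_z('top',*tc(462,462),.02),at_z('top',*tc(185,580),.02))
print('tracks front', at_z('top',*tc(125,322),.0),at_z('top',*tc(690,333),.0),at_z('scene',*sc(195,285),0),at_z('scene',*sc(675,485),0))
E
```

```text
roof
(array([0.6422, 0.0816, 0.2487]), np.float64(0.0012765230112120876)) [0.6294 0.08  ]
(array([ 0.466 , -0.4326,  0.2565]), np.float64(0.0003206656402059333)) [ 0.4633 -0.4306]
(array([ 0.5843, -0.4749,  0.2526]), np.float64(0.007480603560754567)) [ 0.5814 -0.4737]
(array([0.7607, 0.0428, 0.2509]), np.float64(0.0013125715306530191)) [0.7486 0.0421]
corkbox rim
[0.5249 0.1418] [0.5151 0.14  ]
[0.5232 0.0137] [0.519  0.0106]
[0.397  0.0099] [0.4026 0.0081]
[0.407  0.1374] [0.4042 0.1361]
stopbox rim
[ 0.4929 -0.0077] [ 0.4848 -0.0082]
[ 0.4937 -0.1365] [ 0.4962 -0.1362]
[ 0.3735 -0.138 ] [ 0.3753 -0.1444]
[ 0.3713 -0.0126] [ 0.3714 -0.0155]
stopper [ 0.6548 -0.0259  0.033 ] [ 0.6497 -0.03    0.033 ]
cork [ 0.639  -0.0908  0.041 ] [ 0.6378 -0.0909  0.041 ]
lying [ 0.4216 -0.2795  0.012 ] [ 0.4185 -0.2795  0.012 ] [ 0.4294 -0.2601  0.012 ] [ 0.4137 -0.2989  0.012 ]
handle (array([0.6233, 0.0529, 0.119 ]), np.float64(0.032592836353199414)) (array([0.6212, 0.0653, 0.0353]), np.float64(0.006166450646540871)) (array([0.6356, 0.0627, 0.0755]), np.float64(0.028169151114376158))
cutter [ 0.3739 -0.3393  0.01  ] bluestop [ 0.3974 -0.1862  0.02  ] [0.359 0.054 0.02 ]
tracks front [0.6381 0.0684 0.    ] [ 0.477  -0.4323  0.    ] [0.6343 0.0753 0.    ] [ 0.4773 -0.4274  0.    ]
```

```bash
cat >> h.py <<'E'
from scipy.spatial.transform import Rotation as Ro
C=np.array([.613,-.196,0]);psi=-.318
cx=np.array([np.cos(psi),np.sin(psi),0]);cy=np.array([-np.sin(psi),np.cos(psi),0]);Z=np.array([0,0,1.])
def W(x,y,z): return C+x*cx+y*cy+z*Z
def inC(p): p=np.array(p)-C; return np.array([p@cx,p@cy,p[2]])
def tilt(a):
    a=np.radians(a); z=-np.cos(a)*Z+np.sin(a)*cx; return np.stack([np.cross(cy,z),cy,z],1)
def down(yaw):  # closing axis along angle yaw
    y=np.array([np.cos(yaw),np.sin(yaw),0]); return np.stack([np.cross(y,-Z),y,-Z],1)
def go(grasp,R,back=0):
    "row to bring grasp point to `grasp`, drawn back by `back`"
    o=robot.get_obs(); R0=Ro.from_euler('xyz',o['ee_rot']).as_matrix()
    T=np.array(grasp)+R[:,2]*(.019-back)
    d=R0.T@(T-o['tool_pos'])/.2; w=Ro.from_matrix(R0.T@R).as_rotvec(degrees=True)/30
    print('TCP',np.round(T,3),'row',np.round(d,3),np.round(w,3))
def st():
    o=robot.get_obs(); print('t',o['time'],'tcp',np.round(o['tool_pos'],4),'rpy',np.round(o['ee_rot'],3),'w',round(o['width'],4),'ff',o['finger_force'],'F',np.round(o['wrist_force'],1))
E
python3 - <<'E'
from h import *
for z in (.08,.1,.12,.14,.16,.18): 
  X=W(-.086,.241,z);a=proj('top',X);b=proj('scene',X)
  print(z,'tc',np.round([(a[0]-180)*3.2,(a[1]-115)*3.2]),'sc',np.round([(b[0]-160)*2.9,(b[1]-95)*2.9]))
print('glass',inC(at_z('top',*tc(30,255),0)))
for p in (.14,.12): go(W(-.086,.241,p),tilt(45),.12)
E
```

```text
0.08 tc [120. 295.] sc [190. 238.]
0.1 tc [115. 281.] sc [187. 221.]
0.12 tc [110. 266.] sc [185. 203.]
0.14 tc [105. 251.] sc [182. 185.]
0.16 tc [ 99. 236.] sc [180. 166.]
0.18 tc [ 93. 220.] sc [177. 148.]
glass [0.01753738 0.36597635 0.        ]
TCP [0.539 0.082 0.211] row [-2.36  -1.384 -0.033] [-0.045 -1.5   -0.098]
TCP [0.539 0.082 0.191] row [-2.36  -1.384  0.067] [-0.045 -1.5   -0.098]
```

```bash
python3 -m handwheel '[[-1,-0.6,0,0,-0.75,-0.05],[-1,-0.6,0,0,-0.75,-0.05],[-1,-0.6,0,0,-0.75,-0.05],[-1,-0.6,0,0,-0.75,-0.05],[-1,-0.6,0,0,-0.75,-0.05],[-1,-0.6,0,0,-0.75,-0.05]]' -0.3; python3 - <<'E'
from h import *
go(W(-.086,.241,.085),tilt(45),.12)
E
```

```text
time: 0.6
tool_pos: [0.3432, 0.3251, 0.2047]
ee_rot: [-3.134, 0.393, 2.798]
wrist_force: [0.2, 0.6, 0.3]
width: 0.0614
finger_force: 0.0
TCP [0.539 0.082 0.156] row [-1.136 -0.808  0.739] [-0.042 -0.749 -0.038]
```

```bash
python3 -m handwheel '[[-1,-0.75,0.55,-0.04,-0.75,-0.04],[-1,-0.75,0.55,-0.04,-0.75,-0.04],[-1,-0.75,0.55,-0.04,-0.75,-0.04],[-1,-0.75,0.55,-0.04,-0.75,-0.04],[-1,-0.75,0.55,-0.04,-0.75,-0.04],[-1,-0.75,0.55,-0.04,-0.75,-0.04],[-1,-0.75,0.55,-0.04,-0.75,-0.04],[-1,-0.75,0.55,-0.04,-0.75,-0.04]]'; python3 - <<'E'
from h import *
go(W(-.086,.241,.085),tilt(45),.12)
go(W(-.086,.241,.085),tilt(45),.0)
snap('wrist','w1.png'); snap('scene','s2.png')
E
```

```text
time: 1.27
tool_pos: [0.5056, 0.1047, 0.18]
ee_rot: [-3.14, 0.784, 2.817]
wrist_force: [0.2, 0.3, -0.1]
width: 0.061
finger_force: 0.0
TCP [0.539 0.082 0.156] row [-0.054 -0.054  0.22 ] [-0.012 -0.002 -0.009]
TCP [0.619 0.056 0.072] row [-0.054 -0.05   0.82 ] [-0.012 -0.002 -0.009]
```

View pics/w1.png

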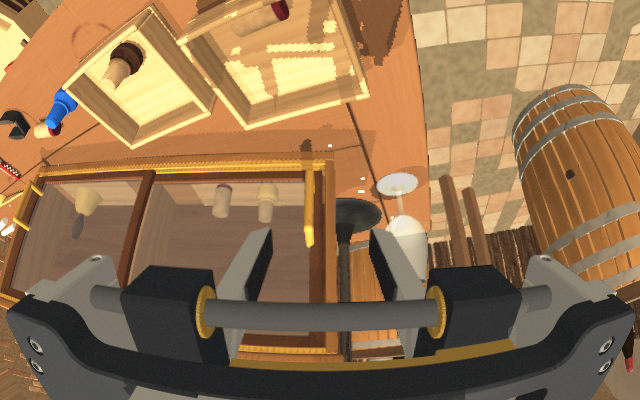

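The wrist view is inverted. The handle bar runs from (307,145) to (308,240), between the fingertips at (262,240) and (378,240). The stopper is at (267,200), the cork at (222,200), and the right door and bell are to the left. Next I intersect these rays with the known planes.

```bash
cat >> h.py <<'E'
def wray(u,v):
    c=viewer.calibration('wrist');R=np.array(c['R']);x=(u-c['cx'])/c['fx'];y=(v-c['cy'])/c['fy'];r=np.hypot(x,y)
    k=np.sin(r)/r if r>1e-9 else 1
    return -R.T@np.array(c['t']), R.T@np.array([x*k,y*k,np.cos(r)])
def wx(u,v,x):  # hit plane case x
    o,d=wray(u,v);o2=inC(o);d2=np.array([d@cx,d@cy,d[2]]);return o2+d2*(x-o2[0])/d2[0]
def wz(u,v,z):
    o,d=wray(u,v);p=o+d*(z-o[2])/d[2];return p,inC(p)
E
python3 - <<'E'
from h import *
np.set_printoptions(precision=3,suppress=True)
for p in ((307,150),(308,195),(308,240)): print(wx(*p,-.086))
print('stopper knob',wz(267,216,.033),'base',wz(270,185,.05))
print('cork',wz(222,201,.041))
E
```

```text
[-0.086  0.24   0.016]
[-0.086  0.242  0.08 ]
[-0.086  0.243  0.133]
stopper knob (array([ 0.719, -0.051,  0.033]), array([0.056, 0.171, 0.033])) base (array([0.616, 0.007, 0.05 ]), array([-0.061,  0.194,  0.05 ]))
cork (array([ 0.643, -0.085,  0.041]), array([-0.006,  0.115,  0.041]))
```

```bash
python3 -m handwheel '[[-0.05,-0.05,0.22,0,0,0],[-0.05,-0.05,0.5,0,0,0],[-0.05,-0.05,0.65,0,0,0],[-0.05,-0.05,0.75,0,0,0],[-0.05,-0.05,0.82,0,0,0],[-0.05,-0.05,0.82,0,0,0],[-0.05,-0.05,0.82,0,0,0]]' && python3 -m handwheel '[[0,0,0,0,0,0],[0,0,0,0,0,0],[0,0,0,0,0,0],[0,0,0,0,0,0],[0,0,0,0,0,0],[0,0,0,0,0,0]]' 1; python3 -c "
from h import *
o=robot.get_obs();print(inC(o['tool_pos']))"
```

```text
time: 1.95
tool_pos: [0.6183, 0.0629, 0.0711]
ee_rot: [-3.141, 0.783, 2.825]
wrist_force: [-0.5, 0.9, 0.6]
width: 0.0609
finger_force: 0.0
time: 2.45
tool_pos: [0.6188, 0.0614, 0.0729]
ee_rot: [3.14, 0.786, 2.822]
wrist_force: [-0.9, -1.9, 0.7]
width: 0.0247
finger_force: 0.6
[-0.0749175   0.24628285  0.07290351]
```

```bash
python3 -m handwheel '[[0,0,0,0,0,0],[0,0,0,0,0,0],[0,0,0,0,0,0],[0,0,0,0,0,0]]' 1; python3 -m handwheel '[[0,-0.06,0,0,0,0],[0,-0.16,0,0,0,0],[0,-0.28,0,0,0,0],[0,-0.4,0,0,0,0],[0,-0.52,0,0,0,0],[0,-0.64,0,0,0,0],[0,-0.76,0,0,0,0],[0,-0.88,0,0,0,0],[0,-0.97,0,0,0,0],[0,-1,0,0,0,0]]'; python3 -c "
from h import *
o=robot.get_obs();print(inC(o['tool_pos']))"
```

```text
time: 2.78
tool_pos: [0.6174, 0.0569, 0.0725]
ee_rot: [-3.132, 0.784, 2.823]
wrist_force: [-8.0, -10.3, 7.9]
width: 0.0095
finger_force: 30.0
time: 3.62
tool_pos: [0.556, -0.1309, 0.0726]
ee_rot: [3.14, 0.787, 2.819]
wrist_force: [5.1, 0.9, -2.1]
width: 0.0092
finger_force: 30.0
[-0.0744537   0.04398296  0.07263685]
```

```bash
python3 -m handwheel '[[0,-0.05,0,0,0,0],[0,-0.1,0,0,0,0],[0,-0.13,0,0,0,0],[0,-0.13,0,0,0,0],[0,-0.13,0,0,0,0]]'; python3 -m handwheel '[[0,0,0,0,0,0],[0,0,0,0,0,0],[0,0,0,0,0,0],[0,0,0,0,0,0],[0,0,0,0,0,0]]' -0.3;  python3 -m handwheel '[[0,0,-0.2,0,0,0],[0,0,-0.4,0,0,0],[0,0,-0.6,0,0,0],[0,0,-0.8,0,0,0],[0,0,-0.8,0,0,0],[0,0,-0.8,0,0,0]]' 0.05; python3 - <<'E'
from h import *
snap('scene','s3.png');w=snap('wrist','w2.png')
a=cv2.imread('pics/s3.png')[95:300,160:433];a=cv2.resize(a,(400,300));b=cv2.imread('pics/w2.png')[50:350,120:520]
cv2.imwrite('pics/c1.png',np.hstack([a,b]));print(inC(robot.get_obs()['tool_pos']))
E
```

```text
time: 4.03
tool_pos: [0.5484, -0.1543, 0.0726]
ee_rot: [3.141, 0.787, 2.821]
wrist_force: [3.7, -3.6, -2.6]
width: 0.0093
finger_force: 30.0
time: 4.45
tool_pos: [0.548, -0.1528, 0.0718]
ee_rot: [3.14, 0.785, 2.823]
wrist_force: [0.3, -0.0, 0.6]
width: 0.0391
finger_force: 0.0
time: 4.95
tool_pos: [0.4411, -0.1183, 0.1869]
ee_rot: [3.141, 0.789, 2.823]
wrist_force: [0.5, 0.1, 0.0]
width: 0.0447
finger_force: 0.0
[-0.18826378  0.02032062  0.18422651]
```

View pics/c1.png

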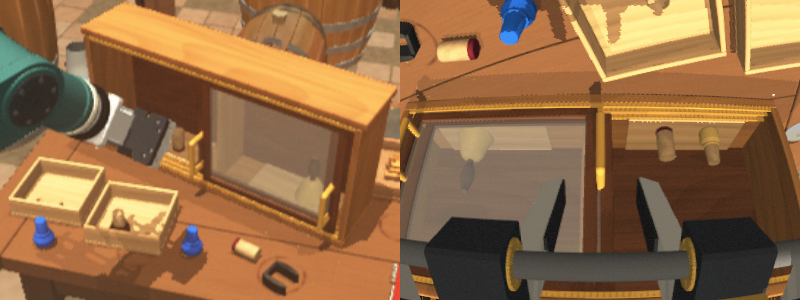

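The door is fully open, with the handle at case y 0.017. In the wrist picture the cork runs from (383,180) to (387,207), and the stopper has its knob at (427,182) and tip at (431,208).

```bash
python3 - <<'E'
from h import *
np.set_printoptions(precision=3,suppress=True)
print('cork',wz(385,193,.041)[1],wz(387,202,.063)[1]);print('stopper',wz(427,182,.033)[1],wz(431,206,.07)[1],wz(429,196,.055)[1])
c=[-.009,.1085];s=[-.015,.173]
go(W(c[0],c[1],.052),tilt(45),.13)
go(W(c[0],c[1],.052),tilt(45),0)
E
```

```text
cork [-0.011  0.11   0.041] [-0.025  0.107  0.063]
stopper [-0.027  0.167  0.033] [-0.026  0.167  0.07 ] [-0.027  0.166  0.055]
TCP [ 0.564 -0.066  0.13 ] row [-0.166  0.441  0.546] [ 0.001 -0.001 -0.002]
TCP [ 0.651 -0.094  0.039] row [-0.167  0.441  1.196] [ 0.001 -0.001 -0.002]
```

```bash
python3 - <<'E'
from h import *
go(W(-.021,.169,.057),tilt(57),.13)
E
```

```text
TCP [0.557 0.    0.117] row [-0.026  0.743  0.499] [ 0.    -0.401 -0.002]
```

```bash
python3 -m handwheel '[[0,0.2,0,0,-0.1,0],[0,0.4,0,0,-0.2,0],[0,0.6,0.1,0,-0.3,0],[0,0.74,0.3,0,-0.4,0],[-0.03,0.74,0.5,0,-0.4,0],[-0.03,0.74,0.5,0,-0.4,0],[-0.03,0.74,0.5,0,-0.4,0]]' 0.05; python3 - <<'E'
from h import *
np.set_printoptions(precision=3,suppress=True)
go(W(-.021,.169,.057),tilt(57),0)
snap('wrist','w3.png')
E
```

```text
time: 5.63
tool_pos: [0.5488, -0.0057, 0.1219]
ee_rot: [-3.14, 0.991, 2.824]
wrist_force: [-0.8, -1.2, 1.3]
width: 0.0448
finger_force: 0.0
TCP [ 0.661 -0.034  0.047] row [-0.001  0.042  0.689] [-0.002 -0.006  0.001]
```

View pics/w3.png

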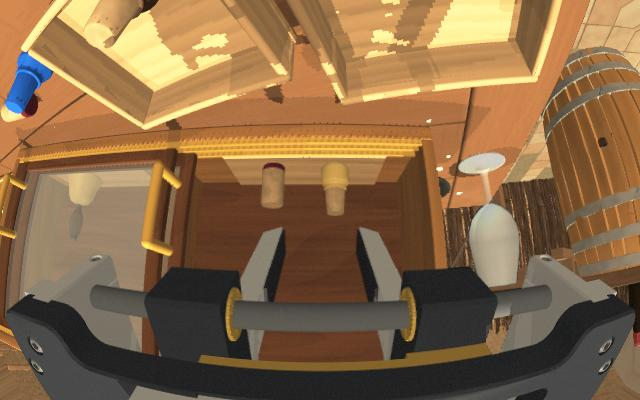

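Stopper: knob at (334,174), tip at (336,213). Cork: from (272,168) to (272,206). The fingertips are at (283,232) and (360,232).

```bash
python3 - <<'E'
from h import *
np.set_printoptions(precision=3,suppress=True)
print(wz(334,174,.033)[1],wz(335.5,203,.06)[1],'cork',wz(272,187,.041)[1])
print('tool',inC(robot.get_obs()['tool_pos']))
E
```

```text
[-0.035  0.177  0.033] [-0.027  0.178  0.06 ] cork [-0.02   0.115  0.041]
tool [-0.12   0.163  0.116]
```

```bash
python3 -m handwheel '[[0,0,0,0,0,0],[0,0,0,0,0,0]]'; python3 - <<'E'
from h import *
np.set_printoptions(precision=3,suppress=True)
print('tool',inC(robot.get_obs()['tool_pos']))
go(W(-.021,.172,.057),tilt(57),0)
snap('wrist','w3.png')
print(wz(334,174,.033)[1],wz(335.5,203,.06)[1],'cork',wz(272,187,.041)[1])
E
```

```text
time: 5.85
tool_pos: [0.5486, -0.0074, 0.1229]
ee_rot: [-3.137, 0.99, 2.824]
wrist_force: [-0.9, 0.3, 0.7]
width: 0.0447
finger_force: 0.0
tool [-0.12   0.159  0.123]
TCP [ 0.662 -0.031  0.047] row [0.003 0.068 0.69 ] [-0.008 -0.01   0.001]
[-0.01   0.174  0.033] [0.006 0.175 0.06 ] cork [0.007 0.106 0.041]
```

```bash
python3 -m handwheel '[[0,0.075,0.1,0,0,0],[0,0.075,0.2,0,0,0],[0,0.075,0.32,0,0,0],[0,0.075,0.44,0,0,0],[0,0.075,0.55,0,0,0],[0,0.075,0.62,0,0,0],[0,0.075,0.65,0,0,0],[0,0.075,0.65,0,0,0],[0,0.075,0.65,0,0,0]]'; python3 - <<'E'
from h import *
np.set_printoptions(precision=3,suppress=True)
print('tool',inC(robot.get_obs()['tool_pos']))
go(W(-.021,.175,.057),tilt(57),0)
snap('wrist','w4.png')
cv2.imwrite('pics/w4c.png',cv2.imread('pics/w4.png')[130:350,160:480])
E
```

```text
time: 6.65
tool_pos: [0.6566, -0.0341, 0.0736]
ee_rot: [3.129, 0.961, 2.818]
wrist_force: [0.4, 0.0, 0.2]
width: 0.0446
finger_force: 0.0
tool [-0.009  0.167  0.074]
TCP [ 0.663 -0.028  0.047] row [0.099 0.037 0.094] [ 0.015 -0.065 -0.006]
```

View pics/w4c.png

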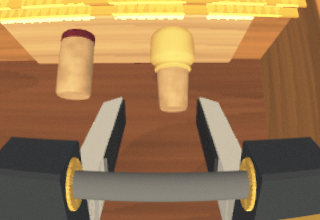

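Stopper at crop (172,70) with its tip at (172,105), slightly left of the finger mid-line, which is at x≈161. The tool still needs about 20 mm lower and 19 mm further.

```bash
python3 -m handwheel '[[0.03,0.03,0.02,0,0,0],[0.06,0.05,0.04,0,0,0],[0.1,0.05,0.07,0,0,0],[0.1,0.05,0.09,0,0,0],[0.1,0.05,0.09,0,0,0],[0.1,0.05,0.09,0,0,0]]'; python3 - <<'E'
from h import *
np.set_printoptions(precision=3,suppress=True)
print('tool',inC(robot.get_obs()['tool_pos']),robot.get_obs()['joint_positions'])
go(W(-.021,.175,.057),tilt(57),0)
E
```

```text
time: 7.2
tool_pos: [0.6632, -0.0279, 0.0553]
ee_rot: [3.125, 0.936, 2.821]
wrist_force: [-0.1, -0.1, 0.6]
width: 0.044
finger_force: 0.0
tool [-0.005  0.175  0.055] [-0.003  0.026  2.071 -1.079  0.27  -0.316]
TCP [ 0.663 -0.028  0.047] row [ 0.035 -0.002  0.025] [ 0.029 -0.113 -0.004]
```

```bash
python3 -m handwheel '[[0.02,0,0.01,0,0.05,0],[0.04,0,0.025,0,0.1,0],[0.04,0,0.025,0,0.1,0],[0.04,0,0.025,0,0.1,0]]'; python3 -c "
from h import *
print(inC(robot.get_obs()['tool_pos']))";  python3 -m handwheel '[[0,0,0,0,0,0],[0,0,0,0,0,0],[0,0,0,0,0,0],[0,0,0,0,0,0],[0,0,0,0,0,0],[0,0,0,0,0,0]]' 1
```

```text
time: 7.53
tool_pos: [0.6628, -0.0278, 0.0467]
ee_rot: [3.125, 0.885, 2.821]
wrist_force: [-0.2, 0.6, -0.2]
width: 0.0449
finger_force: 0.0
[-0.0052864   0.17538112  0.04672583]
time: 8.03
tool_pos: [0.6624, -0.0276, 0.0463]
ee_rot: [3.125, 0.884, 2.822]
wrist_force: [-0.7, -0.5, -0.2]
width: 0.0281
finger_force: 30.0
```

```bash
python3 -m handwheel '[[0,0,0,0,0,0],[0,0,0,0,0,0]]' 1; python3 -m handwheel '[[0,0,-0.1,0,0,0],[0,0,-0.25,0,0,0],[0,0,-0.4,0,0,0],[0,0,-0.55,0,0,0],[0,0,-0.7,0,0,0],[0,0,-0.8,0,0,0],[0,0,-0.8,0,0,0]]'; python3 - <<'E'
from h import *
snap('wrist','w5.png');cv2.imwrite('pics/w5c.png',cv2.imread('pics/w5.png')[0:300,100:540])
def box(a,b): return 0
go([.468,-.078,.17],tilt(45)); go([.468,-.078,.056],tilt(45))
E
```

```text
time: 8.2
tool_pos: [0.6624, -0.0276, 0.0463]
ee_rot: [3.125, 0.884, 2.822]
wrist_force: [0.5, 0.5, -0.4]
width: 0.0282
finger_force: 30.0
time: 8.78
tool_pos: [0.5442, 0.0099, 0.1522]
ee_rot: [3.12, 0.891, 2.82]
wrist_force: [1.0, 0.4, -0.3]
width: 0.0281
finger_force: 30.0
TCP [ 0.481 -0.082  0.157] row [ 0.076 -0.533 -0.153] [ 0.034  0.198 -0.002]
TCP [ 0.481 -0.082  0.043] row [ 0.519 -0.54   0.207] [ 0.034  0.198 -0.002]
```

View pics/w5c.png

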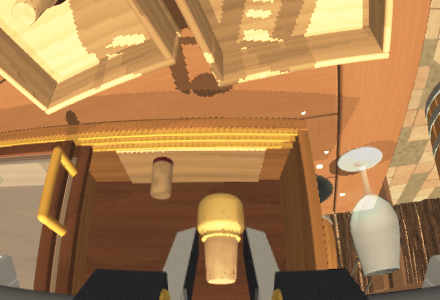

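The stopper is held by its collar, knob down, and came clear of the case. The cork stands at crop (162,178). Moving over the stopper box now.

```bash
python3 -m handwheel '[[0,-0.1,-0.08,0,0.05,0],[0.02,-0.25,-0.15,0,0.1,0],[0.05,-0.4,-0.15,0,0.2,0],[0.08,-0.53,-0.15,0,0.2,0],[0.08,-0.53,-0.15,0,0.2,0],[0.08,-0.53,-0.15,0,0.2,0]]'; python3 - <<'E'
from h import *
snap('wrist','w6.png');snap('top','t6.png')
cv2.imwrite('pics/w6c.png',np.hstack([cv2.imread('pics/w6.png')[0:300,140:540],cv2.resize(cv2.imread('pics/t6.png')[190:300,180:327],(400,300))]))
go([.468,-.078,.052],tilt(45)); st()
E
```

```text
time: 9.33
tool_pos: [0.4796, -0.0855, 0.1518]
ee_rot: [3.127, 0.777, 2.817]
wrist_force: [-0.2, 0.2, -0.3]
width: 0.0281
finger_force: 30.0
TCP [ 0.481 -0.082  0.039] row [ 0.397 -0.004  0.405] [ 0.028 -0.015 -0.   ]
t 9.4333 tcp [ 0.4804 -0.0825  0.1521] rpy [3.127 0.777 2.823] w 0.028 ff 29.99581128358841 F [0.9 0.4 0.2]
```

View pics/w6c.png

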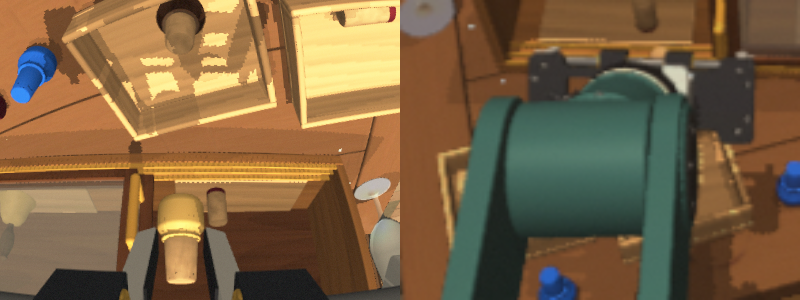

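The stopper is held at crop (182,230) and the open box lies behind it. Its rim corners are at wrist (276,138), (413,100) and (208,40). That was my tenth picture, so from here on I work by numbers.

```bash
python3 - <<'E'
from h import *
np.set_printoptions(precision=3,suppress=True)
for p in ((276,138),(413,100),(208,40),(439,128)): print(wz(*p,.04)[0])
print('samples', wz(322,25,.03)[0],'corksample',wz(508,17,.015)[0], 'standing cork',wz(356,205,.041)[1])
E
```

```text
[ 0.496 -0.127  0.04 ]
[ 0.487 -0.004  0.04 ]
[ 0.385 -0.13   0.04 ]
[0.526 0.018 0.04 ]
samples [ 0.408 -0.056  0.03 ] corksample [0.435 0.088 0.015] standing cork [-0.011  0.114  0.041]
```

```bash
python3 -m handwheel '[[0.1,0,0.1,0,0,0],[0.2,0,0.2,0,0,0],[0.3,0,0.3,0,0,0],[0.37,0,0.37,0,0,0],[0.4,0,0.4,0,0,0],[0.4,0,0.4,0,0,0],[0.4,0,0.4,0,0,0]]' && python3 -m handwheel '[[0,0,0,0,0,0],[0,0,0,0,0,0],[0,0,0,0,0,0],[0,0,0,0,0,0],[0,0,0,0,0,0]]' 0.05 && python3 -m handwheel '[[0,0,-0.2,0,0,0],[-0.2,0,-0.4,0,0,0],[-0.4,0,-0.5,0,0,0],[-0.5,0,-0.5,0,0,0],[-0.5,0,-0.5,0,0,0]]'; python3 - <<'E'
from h import *
go(W(-.01,.118,.053),tilt(45),.13)
snap('wrist','w7.png');snap('top','t7.png')
E
```

```text
time: 10.02
tool_pos: [0.479, -0.0786, 0.0376]
ee_rot: [3.127, 0.773, 2.829]
wrist_force: [-4.1, 1.2, -1.6]
width: 0.0282
finger_force: 30.0
time: 10.43
tool_pos: [0.481, -0.0812, 0.0417]
ee_rot: [3.127, 0.782, 2.824]
wrist_force: [0.1, -0.4, -0.1]
width: 0.0445
finger_force: 0.0
time: 10.85
tool_pos: [0.486, -0.0846, 0.1945]
ee_rot: [3.126, 0.799, 2.823]
wrist_force: [-0.3, 0.6, 0.8]
width: 0.0448
finger_force: 0.0
TCP [ 0.566 -0.056  0.131] row [-0.008  0.252  0.464] [ 0.029  0.026 -0.   ]
```

```bash
python3 -m handwheel '[[0,0.1,0,0,0,0],[0,0.2,0.1,0,0,0],[0,0.25,0.25,0.03,0,0],[0,0.25,0.4,0.03,0,0],[0,0.25,0.46,0.03,0,0],[0,0.25,0.46,0.03,0,0],[0,0.25,0.46,0.03,0,0]]' -0.17;python3 - <<'E'
from h import *
np.set_printoptions(precision=3,suppress=True)
w=snap('wrist','w8.png')
# warm/bright blob of the cork: print segmentation candidates
hsv=cv2.cvtColor(w,cv2.COLOR_RGB2HSV)
m=((hsv[...,0]<8)|(hsv[...,0]>170))&(hsv[...,1]>120)&(hsv[...,2]<160)&(w[...,0]>w[...,1]*2.2)
n,l,s,c=cv2.connectedComponentsWithStats(m.astype(np.uint8))
for i in range(1,n):
    if s[i,4]>15: print(s[i],c[i])
o=robot.get_obs();print('tool',inC(o['tool_pos']))
go(W(-.01,.117,.053),tilt(45),0)
# predicted cork base in wrist image: search for pixel
from itertools import product
best=lambda P:min(((np.linalg.norm(wz(u,v,P[2])[1][:2]-P[:2]),u,v) for u in range(200,440,2) for v in range(120,260,2)))
print(best(np.array([-.01,.111,.019])),best(np.array([-.01,.111,.063])))
E
```

```text
time: 11.53
tool_pos: [0.5558, -0.0537, 0.1137]
ee_rot: [-3.139, 0.774, 2.825]
wrist_force: [-0.2, -0.5, 0.5]
width: 0.055
finger_force: 0.0
[ 46  83  20  26 345] [56.728 95.058]
[  0 170   8   7  26] [  4.154 172.654]
[303 187  21   6  57] [313.    188.842]
tool [-0.098  0.117  0.116]
TCP [ 0.653 -0.086  0.04 ] row [-0.096 -0.001  0.627] [-0.002 -0.015  0.002]Traceback (most recent call last):
  File "<stdin>", line 15, in <module>
  File "<stdin>", line 14, in <lambda>
  File "<stdin>", line 14, in <genexpr>
  File "h.py", line 44, in wz
    o,d=wray(u,v);p=o+d*(z-o[2])/d[2];return p,inC(p)
        ~~~~^^^^^
  File "h.py", line 38, in wray
    c=viewer.calibration('wrist');R=np.array(c['R']);x=(u-c['cx'])/c['fx'];y=(v-c['cy'])/c['fy'];r=np.hypot(x,y)
ValueError: time passes only in moves, steps and waits
```

```bash
python3 - <<'E'
from h import *
np.set_printoptions(precision=3,suppress=True)
print(wz(313,188,.022)[1],wz(313,193,.022)[1]); o=robot.get_obs();print('tool',inC(o['tool_pos']))
go(W(-.01,.117,.053),tilt(45),0)
E
```

```text
[-0.014  0.111  0.022] [-0.004  0.111  0.022]
tool [-0.098  0.117  0.116]
TCP [ 0.653 -0.086  0.04 ] row [-0.096 -0.001  0.627] [-0.002 -0.015  0.002]
```

```bash
python3 -m handwheel '[[-0.05,0,0.05,0,0,0],[-0.1,0,0.16,0,0,0],[-0.1,0,0.3,0,0,0],[-0.1,0,0.42,0,0,0],[-0.1,0,0.53,0,0,0],[-0.1,0,0.6,0,0,0],[-0.1,0,0.62,0,0,0],[-0.1,0,0.62,0,0,0],[-0.1,0,0.62,0,0,0]]'; python3 - <<'E'
from h import *
go(W(-.008,.117,.053),tilt(45),0); print(robot.get_obs()['joint_positions'],inC(robot.get_obs()['tool_pos']))
E
```

```text
time: 12.33
tool_pos: [0.6537, -0.0856, 0.044]
ee_rot: [-3.141, 0.781, 2.824]
wrist_force: [-0.3, 0.0, -0.4]
width: 0.0545
finger_force: 0.0
TCP [ 0.655 -0.087  0.04 ] row [ 0.011 -0.003  0.02 ] [-0.001 -0.008  0.001]
[-0.15517727  0.02137579  2.00049393 -0.32809097  0.36323882 -1.14705199] [0.00413713 0.11758356 0.04397077]
```

```bash
python3 -m handwheel '[[0,0,0,0,0,0],[0,0,0,0,0,0],[0,0,0,0,0,0],[0,0,0,0,0,0],[0,0,0,0,0,0],[0,0,0,0,0,0],[0,0,0,0,0,0],[0,0,0,0,0,0]]' 1; python3 -m handwheel '[[0,0,-0.1,0,0,0],[0,0,-0.25,0,0,0],[0,0,-0.4,0,0,0],[0,0,-0.55,0,0,0],[0,0,-0.7,0,0,0],[0,0,-0.8,0,0,0],[0,0,-0.8,0,0,0]]'; python3 - <<'E'
from h import *
go([.492,.075,.17],tilt(45)); go([.492,.075,.056],tilt(45))
E
```

```text
time: 13.0
tool_pos: [0.654, -0.0855, 0.0431]
ee_rot: [-3.141, 0.78, 2.825]
wrist_force: [-2.7, 0.8, 3.1]
width: 0.023
finger_force: 30.0
time: 13.58
tool_pos: [0.5473, -0.0497, 0.1612]
ee_rot: [3.14, 0.787, 2.824]
wrist_force: [0.7, -0.3, 1.0]
width: 0.0231
finger_force: 30.0
TCP [0.505 0.071 0.157] row [ 0.292  0.506 -0.259] [0.003 0.003 0.   ]
TCP [0.505 0.071 0.043] row [0.696 0.506 0.143] [0.003 0.003 0.   ]
```

```bash
python3 -m handwheel '[[0.05,0.1,-0.1,0,0,0],[0.15,0.2,-0.2,0,0,0],[0.25,0.3,-0.25,0,0,0],[0.3,0.395,-0.27,0,0,0],[0.4,0.395,-0.17,0,0,0],[0.55,0.395,-0.02,0,0,0],[0.65,0.395,0.08,0,0,0],[0.7,0.395,0.13,0,0,0],[0.7,0.395,0.13,0,0,0],[0.7,0.395,0.13,0,0,0]]'; python3 -m handwheel '[[0,0,0,0,0,0],[0,0,0,0,0,0],[0,0,0,0,0,0],[0,0,0,0,0,0],[0,0,0,0,0,0]]' 0.05 && python3 -m handwheel '[[0,0,-0.2,0,0,0],[-0.2,0,-0.4,0,0,0],[-0.4,0,-0.5,0,0,0],[-0.5,0,-0.5,0,0,0],[-0.5,0,-0.5,0,0,0]]'; python3 - <<'E'
from h import *
np.set_printoptions(precision=3,suppress=True)
t=snap('top','t9.png')
# lying cork axis in world, from crop pixels, and target
a=at_z('top',*tc(532,414),.012);b=at_z('top',*tc(580,418),.012);print(np.degrees(np.arctan2(*(b-a)[1::-1])))
a=at_z('scene',*sc(463,484),.012);b=at_z('scene',*sc(518,500),.012);print(a,b,np.degrees(np.arctan2(*(b-a)[1::-1])))
y=np.radians(22)
go([.420,-.2795,.15],down(y)) if 0 else None
for k in (112-90,112,70): 
    print(k);go([.420,-.2795,.2],down(np.radians(k)))
E
```

```text
time: 14.42
tool_pos: [0.4936, 0.0499, 0.0373]
ee_rot: [-3.137, 0.776, 2.827]
wrist_force: [0.2, 0.2, 0.8]
width: 0.023
finger_force: 30.0
time: 14.83
tool_pos: [0.495, 0.0502, 0.0406]
ee_rot: [3.141, 0.781, 2.823]
wrist_force: [-0.6, -0.2, 0.6]
width: 0.0445
finger_force: 0.0
time: 15.25
tool_pos: [0.5007, 0.0505, 0.193]
ee_rot: [3.13, 0.796, 2.817]
wrist_force: [1.0, 0.1, 0.7]
width: 0.0445
finger_force: 0.0
-112.04892788583037
[ 0.422 -0.255  0.012] [ 0.415 -0.303  0.012] -97.41243693113775
22
TCP [ 0.42  -0.28   0.181] row [-0.084 -1.688  0.121] [0.661 1.405 1.565]
112
TCP [ 0.42  -0.28   0.181] row [-0.084 -1.688  0.121] [-0.52   1.446 -1.274]
70
TCP [ 0.42  -0.28   0.181] row [-0.084 -1.688  0.121] [0.032 1.506 0.051]
```

```bash
python3 -m handwheel '[[-0.05,-0.2,0,0,0.15,0],[-0.05,-0.4,0,0,0.3,0],[-0.05,-0.6,0,0,0.5,0],[-0.05,-0.8,0.0,0,0.7,0],[-0.05,-1,0,0,0.9,0],[-0.05,-1,0,0,1,0],[-0.05,-1,0,0,1,0]]' -0.3;  python3 - <<'E'
from h import *
go([.420,-.2795,.2],down(np.radians(74)))
E
```

```text
time: 15.88
tool_pos: [0.4389, -0.1472, 0.1872]
ee_rot: [-3.139, 0.252, 2.816]
wrist_force: [0.1, 0.6, 0.1]
width: 0.0611
finger_force: 0.0
TCP [ 0.42  -0.28   0.181] row [-0.11  -0.657  0.062] [-0.015  0.482 -0.088]
```

```bash
python3 -m handwheel '[[-0.05,-0.2,0,0,0.15,0],[-0.11,-0.4,0.06,0,0.3,-0.05],[-0.11,-0.6,0.06,0,0.48,-0.09],[-0.11,-0.66,0.06,0,0.48,-0.09],[-0.11,-0.66,0.06,0,0.48,-0.09],[-0.11,-0.66,0.06,0,0.48,-0.09]]';  python3 - <<'E'
from h import *
np.set_printoptions(precision=3,suppress=True)
w=snap('wrist','w10.png')
hsv=cv2.cvtColor(w,cv2.COLOR_RGB2HSV)
m=((hsv[...,0]<8)|(hsv[...,0]>170))&(hsv[...,1]>120)&(w[...,0]>w[...,1]*2.2)
n,l,s,c=cv2.connectedComponentsWithStats(m.astype(np.uint8))
for i in range(1,n):
    if s[i,4]>40: print('red',s[i],c[i],wz(*c[i],.012)[0])
m=(w.min(2)>110)&(w[...,0]>w[...,2]*1.25)
n,l,s,c=cv2.connectedComponentsWithStats(m.astype(np.uint8))
for i in range(1,n):
    if 150<s[i,4]<6000: print('pale',s[i],c[i],wz(*c[i],.012)[0])
go([.420,-.2795,.023],down(np.radians(74)));st()
E
```

```text
time: 16.38
tool_pos: [0.4209, -0.2739, 0.1806]
ee_rot: [-3.137, 0.002, 2.87]
wrist_force: [-0.1, 0.7, -0.2]
width: 0.0609
finger_force: 0.0
red [334 175   5  20  86] [336.116 184.43 ] [ 0.427 -0.256  0.012]
red [123 180  35  81 830] [138.8   218.341] [ 0.4   -0.522  0.012]
red [   0  256   33   42 1052] [ 14.876 276.14 ] [ 0.43  -0.94   0.012]
pale [   0    0   61   76 2856] [28.165 29.715] [ 0.034 -0.663  0.012]
pale [  82    0   31   61 1333] [96.003 27.749] [ 0.124 -0.509  0.012]
pale [ 108    0   33   46 1085] [123.428  19.505] [ 0.137 -0.461  0.012]
pale [139   0  35  24 490] [157.718   8.58 ] [ 0.148 -0.408  0.012]
pale [ 174    0   45   47 1448] [195.647  20.01 ] [ 0.188 -0.362  0.012]
pale [258   0  42  17 483] [276.267   5.874] [ 0.207 -0.266  0.012]
pale [468   0  34  15 414] [483.8     6.493] [ 0.255 -0.017  0.012]
pale [499   0  30  13 307] [513.909   5.655] [0.256 0.033 0.012]
pale [527   0  21  12 209] [537.12    5.483] [0.256 0.077 0.012]
pale [ 575    0   65   39 1725] [610.33   19.071] [0.274 0.254 0.012]
pale [420   5  15  16 157] [427.401  14.146] [ 0.257 -0.098  
[... 1594 characters left out ...]
5  22  37 428] [ 48.133 142.278] [ 0.241 -0.656  0.012]
pale [  23  137   46   63 1350] [ 44.187 170.176] [ 0.277 -0.686  0.012]
pale [631 157   9  29 213] [635.268 170.92 ] [0.538 0.274 0.012]
pale [300 176  34  17 492] [316.248 183.758] [ 0.42  -0.278  0.012]
pale [630 184  10  27 210] [634.786 196.933] [0.588 0.275 0.012]
pale [  0 191  14  28 247] [  5.348 205.093] [ 0.292 -0.854  0.012]
pale [608 192   8  31 191] [611.194 207.115] [0.584 0.194 0.012]
pale [605 213  34  40 750] [621.495 235.084] [0.653 0.237 0.012]
TCP [ 0.42  -0.28   0.004] row [ 0.    -0.026  0.888] [-0.011  0.008  0.017]
t 16.4333 tcp [ 0.421 -0.273  0.182] rpy [-3.136  0.004  2.871] w 0.0609 ff 0.0 F [ 0.4  0.5 -0.8]
```

```bash
python3 -m handwheel '[[0,-0.02,0.15,0,0,0],[0,-0.02,0.3,0,0,0],[0,-0.02,0.45,0,0,0],[0,-0.02,0.6,0,0,0],[0,-0.02,0.72,0,0,0],[0,-0.02,0.82,0,0,0],[0,-0.02,0.87,0,0,0],[0,-0.02,0.87,0,0,0],[0,-0.02,0.87,0,0,0]]'; python3 -m handwheel '[[0,0,0,0,0,0],[0,0,0,0,0,0],[0,0,0,0,0,0],[0,0,0,0,0,0],[0,0,0,0,0,0]]' 1; python3 -m handwheel '[[0,0,-0.1,0,0,0],[0,0,-0.3,0,0,0],[0,0,-0.5,0,0,0],[0,0,-0.7,0,0,0],[0,0,-0.7,0,0,0]]'; python3 - <<'E'
from h import *
go([.478,.096,.15],down(np.radians(80)))
E
```

```text
time: 17.18
tool_pos: [0.421, -0.2795, 0.0092]
ee_rot: [-3.134, 0.006, 2.872]
wrist_force: [0.3, 0.0, 0.6]
width: 0.0611
finger_force: 0.0
time: 17.6
tool_pos: [0.4216, -0.2811, 0.0098]
ee_rot: [-3.134, 0.007, 2.87]
wrist_force: [-0.1, 1.3, 5.7]
width: 0.0435
finger_force: 30.0
time: 18.02
tool_pos: [0.4241, -0.2828, 0.1579]
ee_rot: [-3.127, 0.02, 2.87]
wrist_force: [1.1, -0.8, 0.0]
width: 0.0433
finger_force: 30.0
TCP [0.478 0.096 0.131] row [0.25  1.899 0.103] [-0.029  0.036 -0.185]
```

```bash
python3 -m handwheel '[[0,0.15,0,0,0,0],[0,0.35,0,0,0,0],[0.05,0.55,0,0,0,0],[0.1,0.75,0,0,0,0],[0.15,0.95,0,0,0,-0.1],[0.15,1,0,0,0,-0.18],[0.15,1,0,0,0,-0.18]]'; python3 -m handwheel '[[0,0.2,0,0,0,0],[0.05,0.4,0,0,0,0],[0.05,0.6,0,0,0,0],[0.05,0.8,0,0,0,0],[0.05,0.8,0,0,0,0]]'; python3 - <<'E'
from h import *
np.set_printoptions(precision=3,suppress=True)
go([.478,.096,.074],down(np.radians(80)));st()
w=snap('wrist','w11.png')
hsv=cv2.cvtColor(w,cv2.COLOR_RGB2HSV)
m=((hsv[...,0]<8)|(hsv[...,0]>170))&(hsv[...,1]>120)&(w[...,0]>w[...,1]*2.2)
n,l,s,c=cv2.connectedComponentsWithStats(m.astype(np.uint8))
for i in range(1,n):
    if s[i,4]>20 and 150<c[i][0]<500: print('red',s[i],c[i],wz(*c[i],.012)[0])
E
```

```text
time: 18.6
tool_pos: [0.4451, -0.0765, 0.1465]
ee_rot: [-3.134, 0.004, 2.97]
wrist_force: [-0.4, 0.0, 0.3]
width: 0.0435
finger_force: 30.0
time: 19.02
tool_pos: [0.4642, 0.0847, 0.1451]
ee_rot: [-3.137, 0.004, 2.969]
wrist_force: [1.1, 0.7, 0.1]
width: 0.0436
finger_force: 30.0
TCP [0.478 0.096 0.055] row [-0.057  0.069  0.45 ] [-0.009  0.007  0.004]
t 19.0167 tcp [0.464 0.085 0.145] rpy [-3.137  0.004  2.969] w 0.0436 ff 29.978868230246007 F [1.1 0.7 0.1]
red [324 142   9  21 102] [327.402 152.255] [0.426 0.096 0.012]
red [348 220  11  37 333] [352.856 238.078] [0.522 0.107 0.012]
```

```bash
python3 -m handwheel '[[-0.06,0.08,0.1,0,0,0],[-0.06,0.08,0.25,0,0,0],[-0.06,0.08,0.4,0,0,0],[-0.06,0.08,0.45,0,0,0],[-0.06,0.08,0.45,0,0,0],[-0.06,0.08,0.45,0,0,0]]'; python3 -m handwheel '[[0,0,0,0,0,0],[0,0,0,0,0,0],[0,0,0,0,0,0],[0,0,0,0,0,0]]' -0.1; python3 -m handwheel '[[0,0,-0.2,0,0,0],[0.1,0,-0.4,0,0,0],[0.5,0,-0.6,0,0,0],[0.8,0,-0.6,0,0,0],[0.9,0,-0.6,0,0,0],[0.9,0,-0.6,0,0,0]]'; python3 -m handwheel '[[0,0.2,0,0,0,0],[0,0.4,0,0,0,0],[0,0.6,0,0,0,0],[0,0.8,0,0,0,0],[0,1,0,0,0,0],[0,1,0,0,0,0],[0,1,0,0,0,0],[0,1,0,0,0,0]]'; python3 - <<'E'
from h import *
np.set_printoptions(precision=3,suppress=True)
t=snap('top','t12.png')
cv2.imwrite('pics/end.png',cv2.resize(t[225:300,185:320,::-1],None,fx=5.5,fy=5.5,interpolation=cv2.INTER_CUBIC))
hsv=cv2.cvtColor(t,cv2.COLOR_RGB2HSV)
m=((hsv[...,0]<8)|(hsv[...,0]>170))&(hsv[...,1]>120)&(t[...,0]>t[...,1]*2)
n,l,s,c=cv2.connectedComponentsWithStats(m.astype(np.uint8))
for i in range(1,n):
    if s[i,4]>3 and c[i][0]<400 and 180<c[i][1]<300: print('red',s[i],c[i],at_z('top',*c[i],.018))
# difference from the first picture inside the boxes / of bystanders
d=np.abs(t.astype(int)-cv2.imread('pics/t.png')[:,:,::-1]).sum(2)>90
d[:120]=0;d[310:]=0
n,l,s,c=cv2.connectedComponentsWithStats(d.astype(np.uint8))
for i in range(1,n):
    if s[i,4]>15: print('diff',s[i],c[i],at_z('top',*c[i],.03))
E
```

```text
time: 19.57
tool_pos: [0.4784, 0.0919, 0.0555]
ee_rot: [-3.134, 0.003, 2.962]
wrist_force: [0.6, 0.1, -0.4]
width: 0.0434
finger_force: 30.0
time: 19.9
tool_pos: [0.4791, 0.0935, 0.0568]
ee_rot: [-3.135, 0.006, 2.965]
wrist_force: [-0.1, 0.1, 0.4]
width: 0.0518
finger_force: 0.0
time: 20.4
tool_pos: [0.3009, 0.126, 0.1757]
ee_rot: [-3.135, 0.006, 2.964]
wrist_force: [-0.7, 0.7, 0.5]
width: 0.0516
finger_force: 0.0
time: 21.07
tool_pos: [0.3373, 0.3223, 0.1731]
ee_rot: [-3.134, 0.004, 2.965]
wrist_force: [-0.1, 0.4, -0.3]
width: 0.0516
finger_force: 0.0
red [208 257   1   5   5] [208. 259.] [0.489 0.114 0.018]
red [216 275   2   3   5] [216.4 276.2] [0.431 0.099 0.018]
diff [  0 175  34  35 504] [ 13.359 194.665] [0.866 0.644 0.03 ]
diff [214 185   7  25  69] [216.522 194.493] [0.695 0.062 0.03 ]
diff [293 187   6  15  64] [295.984 193.844] [ 0.63  -0.168  0.03 ]
diff [223 204  72   7 369] [258.843 207.111] [ 0.613 -0.051  0.03 ]
diff [ 23 207  24  17 226] [ 34.827 214.912] [0.767 0.572 0.03 ]
diff [  0 211  21  11  74] [  9.649 215.635] [0.785 0.641 0.03 ]
diff [ 37 219  22  14 162] 
[... 196 characters left out ...]
 12.537 246.975] [0.669 0.614 0.03 ]
diff [ 57 234  13  10  64] [ 63.062 237.922] [0.661 0.487 0.03 ]
diff [   0  237  151   73 2749] [ 75.707 271.986] [0.54  0.445 0.03 ]
diff [274 236  11  17 114] [278.737 245.114] [ 0.47  -0.078  0.03 ]
diff [348 241  14   6  77] [354.234 243.429] [ 0.416 -0.278  0.03 ]
diff [345 244  16   7  24] [350.875 248.25 ] [ 0.404 -0.264  0.03 ]
diff [207 248  31  17 189] [223.677 257.783] [0.473 0.072 0.03 ]
diff [ 24 259   9   6  24] [ 28.917 261.625] [0.608 0.565 0.03 ]
diff [ 29 275  17  18 111] [ 35.306 284.135] [0.533 0.54  0.03 ]
diff [ 24 293   5  17  27] [ 25.815 300.852] [0.491 0.556 0.03 ]
diff [182 295  15  15  71] [188.141 303.817] [0.369 0.173 0.03 ]
```

All three strays show up inside their boxes, nothing else on the table changed, and the arm is clear. Handing in.

```bash
python3 -c "
from bench import robot
print(robot.close_job())"
```

```text
the job is handed in; nothing more can be done
None
```

I put both stray corks in the cork box and the stopper in the stopper box, and handed the job in at about 21 s; the last overhead image, compared in code with the first, shows all three in their boxes and the bystanders unmoved, but no verdict came back.

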